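# Put the setting block away and hold the surface tester on the mark

### The job

The tester has just been zeroed: first put the square setting block that lies on the mark of the sprung white test plate back into its own cradle, the empty blue one, flat on the bottom of the pocket, and let go of it. Then take the round surface tester, stand its foot upright and centred on the mark with its display facing the way the orange arrow points, and press it down gently with about 8 N. Finish while still gripping the tester and keeping that light push on the plate; do not knock it against things or press hard, and leave the other block and all the other things where they are.

Things in the scene. Friction and masses are not known exactly. Their poses are not given: they have to be found in the camera images.
- stand: sprung test stand, fixed to the bench: grey base plate 140 x 120 mm (x by y) and above it a white test plate of the same outline on four spring posts. Origin at the centre of the underside, on the bench; z up. Its -x side is the front, roughly towards the robot; the orange arrow points along -x.
- stand_plate (a joint): downward travel of the white test plate in m, 0 = up, at most 0.018. The plate only slides down and up and stays level. It does not move until pressed with 3 N, then sinks 1 mm for each further 0.6 N: 8 N holds it 8.3 mm down, 13 N holds it 16.7 mm down. It springs back.
- mark (a point): centre of the orange cross on top of the white test plate, on the plate's top surface (55 mm above the bench when up); axes as the stand's. The cross arms run along x and y from 29 to 49 mm from the centre, with a 12 mm dot at the centre and an arrow head on the -x arm, near the front edge. The square block lies on it at the start.
- block_square: light grey square setting block, 40 x 40 x 18 mm, 0.16 to 0.32 kg, loose; at the start it lies flat on the mark of the test plate. Origin at the centre of its underside; z up, x and y along its edges.
- cradle_square: blue storage cradle of the square block, fixed, 72 x 72 x 15 mm, empty; a small white label with a black square is on its front (-x) side. Origin at the centre of its underside. Its pocket is 44 x 44 mm (the block has 2 mm to spare on each side), 7 mm deep with a 2 mm chamfer, its sides along x and y.
- cradle_square_seat (a point): centre of the floor of the square pocket (above the cradle's centre, 8 mm above the bench, 7 mm below the cradle's top); axes as the cradle's. A block seated in it has its underside here and its top 11 mm above the cradle's top.
- cradle_oblong: the other blue storage cradle, fixed, 72 x 72 x 15 mm, with an oblong pocket; its label shows an oblong. It is taken by the oblong block. Origin at the centre of its underside.
- block_oblong: the other light grey setting block, 36 x 50 x 12 mm, lying in its own cradle; leave it there. Origin at the centre of its underside.
- tester: digital surface tester, loose, 0.17 to 0.28 kg, standing upright on the bench: black round puck on a yellow foot, 141 mm tall with a strap loop that leans back (not solid). Puck: x -28 to 12, y -38 to 43, z 40 to 122 mm from the origin; grip it from above across its 40 mm between the flat front and back faces. z up; the display faces -x, roughly towards the robot at the start.
- tester_foot (a point): centre of the flat underside of the tester's foot (about 40 mm by 45 mm, x by y); axes as the tester's.
- tester_grip (a point): good place to grip the tester: midway between the puck's front and back faces, 90 mm above the foot's underside; axes as the tester's. Close the fingers along x.
- tester_display (a point): middle of the display, on the puck's front face, 20 mm from the grip's axis along -x, 81 mm above the foot's underside.
- oil_bottle: amber oil bottle, 32 x 32 x 77 mm, standing on the bench; a bystander. Origin at the centre of its underside.
- marker: marker pen with a black cap, 16 x 129 x 18 mm, lying; a bystander. Origin under its middle.
- tape_roll: black tape roll, 66 x 68 x 19 mm, lying; a bystander. Origin under its middle.
- feeler_set: fan of steel feeler gauges, 72 x 94 x 12 mm, lying; a bystander. Origin under its middle.
- stamp: inspection stamp with a wooden knob, 22 x 30 x 62 mm, standing; a bystander. Origin at the centre of its underside.
Things that resemble listed ones, but are neither listed nor needed, are in the scene too. What is shaped like the block_square but red is not meant.

How it is judged:
On the way, in this order (a step that is already met when the one before it is completed fails the run):
1. the square block lies flat in its own cradle, let go, with the tester not yet on the plate (distance between block_square and cradle_square_seat below 0.005 m and angle between block_square's own z axis and vertical below 0.08 rad and contact force between the fingers and block_square below 0.1 N and contact force between tester and stand below 0.1 N), for 0.2 s.
2. the tester is gripped and carried upright, off the bench and not yet on the plate (height (world z) of tester_foot above 0.03 m and angle between tester's own z axis and vertical below 0.3 rad and contact force between the fingers and tester above 2 N and contact force between tester and stand below 0.1 N), for 0.1 s.
At the end, for the whole second after the job is handed in: Square block flat (0.08 rad), untouched, within 5 mm of its seat; tester gripped, still, upright within 0.09 rad, foot centre within 8 mm of the mark, display the arrow's way within 0.15 rad, pressing the plate with 5 to 13 N (sunk 2.5 to 17.2 mm); robot not touching stand or block (distance between block_square and cradle_square_seat below 0.005 m and angle between block_square's own z axis and vertical below 0.08 rad and contact force between each of the arm, the fingers and block_square below 0.1 N and distance between tester_foot and mark below 0.008 m and angle between tester's own z axis and vertical below 0.09 rad and angle between the x axis of tester and the x axis of stand, either way round below 0.15 rad and x of tester_display in the frame of mark below -0.008 m and contact force between the fingers and tester above 2 N and contact force between tester and stand between 5 and 13 N and value of joint stand_plate between 0.0025 and 0.0172 m and contact force between each of the arm, the fingers and stand below 0.1 N and linear speed of tester below 0.02 m/s); the arm keeps its last pose, push and grip.
It fails at once if the tester pressed or knocked hard on the test stand (over 25 N) (contact force between tester and stand above 25 N).
It fails at once if the tester knocked over (angle between tester's own z axis and vertical above 0.7 rad).
It fails at once if the tester knocked against the setting blocks or cradles (contact force between tester and block_square above 5 N or contact force between tester and block_oblong above 5 N or contact force between tester and cradle_square above 5 N or contact force between tester and cradle_oblong above 5 N).
It fails at once if the oblong block taken out of its place (distance of block_oblong from where it was at the start of the episode above 0.012 m).
It fails at once if a bystander moved (distance of any of oil_bottle, marker, tape_roll, feeler_set, stamp from where it was at the start of the episode above 0.03 m).
It also fails if it takes over 48 s, if anything falls off the work surface, if the arm or the gripper's body presses on something with over 40 N, if the wrist force passes 120 N, or if a joint passes its speed limit or range.

### The arm

A 7-joint arm with a two-finger parallel gripper is mounted at the origin on a cart in front of the work surface, level with it; the furniture and walls round the work are solid. World frame = base frame: x ahead of the robot, y to its left, z up, the work surface at z = 0. Lengths are in m, angles in rad, forces in N, time in s.
With the tool pointing down it reaches from about 0.4 to 0.85 m from the base axis. Payload 10.4 kg.
Tool frame: the origin (TCP) lies between the finger pads; the fingertips stand ahead of it and the grasp point (between the pads) lies 5 mm behind it (manip.tip_extent is the z of the fingertips in the tool frame, in m); z points along the fingers, y is the line along which they close (so a half turn about z gives the same grasp; the last joint's range is limited). The gripper opens to 85 mm and grips with 20 to 120 N. Pads are 22 mm wide; open, the fingers measure 114 mm over their backs; the gripper's body (76 mm by 85 mm) begins 54 mm behind the grasp point. The pads swing forward as they close: fully open they stand 13 mm farther back than shut.
Start: joints at [-0.023, 0.332, -0.065, 1.46, 0.022, 1.35, -0.088], TCP at [0.625, 0, 0.245] pointing down, gripper open.
Joint ranges: [-2.6, 2.6], [-0.5, 2.12], [-1.47, 1.34], [0.16, 2.42], [-1.27, 4.41], [0.06, 2.06], [-2.6, 2.6]. Speed limits (rad/s): [2.22, 2.22, 2.79, 2.79, 3.14, 3.14, 3.14].

### API

Orientations are given as a unit quaternion [x, y, z, w].
In Python, from workcell import status, viewer, manip gives the robot as it stands.
- The arm moves only by the tool play_rows, never from a script. Its argument "plan" is one flat list of numbers, 7 for each row, row after row: the turn, a rotation vector about the tool's x, y, z in degrees, then the shift along the tool's x, y, z in m, then the opening, from 0 (shut) to 1 (fully open). In form: [ax, ay, az, dx, dy, dz, grip, ax, ay, az, dx, dy, dz, grip, ...]. A call has 1 to 20 rows; each row is the pose to reach, as a shift and turn from the pose commanded when the call began, along the tool's axes at that moment; what a row does not reach only later rows make up. A row lasts 1/8 s, in which the tool goes at most 62.5 mm and 10.7 degrees, less where a joint would pass 70% of its speed; a pose out of reach is approached as far as the arm can. A call with a gripper value outside its range is refused whole. The fingers move at their own pace and stop on an object; "squeeze" is the grip in N (left out, the last holds). Time passes only in rows, so rows that repeat a pose let the fingers close. It gives the time, the measured TCP pose, the force, the opening and the grip force at its end, in the units of the state.
- status.get_obs(): the state, without advancing time (a new reading comes with each control period).
- viewer.camera(name): name is "scene" or "side" or "wrist"; returns the picture (400x640x3 uint8, red, green, blue); there is no depth.
- viewer.camera_model(name): a dict with "fx", "fy", "cx", "cy" (pixels), "R" (3x3) and "t" (3): a world point X has camera coordinates R X + t. Camera axes: x right, y down, z forward; pixel columns grow to the right and rows downward; lengths in m; the calibration is good to about 2 mm. The wrist camera is an equidistant fisheye: a pixel r from the principal point sees the ray r / f radians off the axis. A picture is of the moment at which its call begins: read the wrist's pose just before it. camera_model takes no time and is no camera call; for the wrist camera it gives the pose at the moment of the call.
- manip.hand_in(): hands the job in; it is judged then, once.
The state is a dict: "clock": time; "joint_pos": joint angles; "joint_velocities": joint speeds; "tau": joint torques, N m; "position": TCP position; "ee_rot": TCP orientation; "ft_force": force on the tool from outside, world axes, zero at the start; "torque": the same for the moment, N m; "grip_width": opening from 0.0 (shut) to 1.0 (fully open); "grasp_force": force on a finger pad.
Only numpy, scipy, OpenCV 4.12 (cv2) and the standard library are available. Lean on these libraries where they do the work, as an engineer would, in place of code of your own. Each camera call takes 0.05 s, during which the arm holds its last target. There are 200 camera calls.

## Working session

There is one attempt and no reset: what is moved stays moved. The work goes in short steps, Python scripts to look and compute and a tool call to move; the robot and the scene stay as the last step left them, time stands still between calls to the robot, and variables do not carry over. Pictures are saved under pics/ and viewed, at most 10 in all, crops included, and the job is handed in when it is done.

Besides the shell and the picture viewer there is one more tool, called by a JSON object that holds its "op" and its "data", one argument or row to a line. play_rows: Moves the arm, as the interface text tells. Its arguments: {"type":"object","properties":{"plan":{"type":"array","items":{"type":"number"}},"squeeze":{"type":"number"}},"required":["plan"]}

```bash
mkdir -p pics
cat > h.py <<'E'
import numpy as np, cv2
from workcell import status, viewer, manip
def snap(c,n):
    m=viewer.camera_model(c); im=viewer.camera(c)
    cv2.imwrite(f'pics/{n}.png',im[:,:,::-1]); np.savez(f'pics/{n}.npz',c=c,**{k:np.array(v) for k,v in m.items()}); return im
def ray(n,u,v):
    m=np.load(f'pics/{n}.npz'); x=(u-m['cx'])/m['fx']; y=(v-m['cy'])/m['fy']
    if str(m['c'])=='wrist':
        r=np.hypot(x,y); s=np.sin(r)/r if r>1e-9 else 1; d=np.array([x*s,y*s,np.cos(r)])
    else: d=np.array([x,y,1.])
    R=m['R']; d=R.T@d; return -R.T@m['t'], d/np.linalg.norm(d)
def atz(n,u,v,z):
    o,d=ray(n,u,v); return o+d*(z-o[2])/d[2]
def tri(*obs):
    A=np.zeros((3,3)); b=np.zeros(3)
    for n,u,v in obs:
        o,d=ray(n,u,v); P=np.eye(3)-np.outer(d,d); A+=P; b+=P@o
    X=np.linalg.solve(A,b)
    return X,[float(np.linalg.norm((np.eye(3)-np.outer(d,d))@(X-o))) for o,d in (ray(*q) for q in obs)]
def proj(n,X):
    m=np.load(f'pics/{n}.npz'); p=m['R']@np.array(X)+m['t']
    if str(m['c'])=='wrist':
        h=np.hypot(p[0],p[1]); k=np.arctan2(h,p[2])/h; x,y=p[0]*k,p[1]*k
    else: x,y=p[:2]/p[2]
    return m['fx']*x+m['cx'],m['fy']*y+m['cy']
E
python3 - <<'E'
from h import *
for c in ['scene','side','wrist']: snap(c,c+'0')
ims=[cv2.imread(f'pics/{c}0.png') for c in ['scene','side']]
cv2.imwrite('pics/s0.png',cv2.resize(ims[0],(800,500)))
cv2.imwrite('pics/d0.png',cv2.resize(ims[1],(800,500)))
cv2.imwrite('pics/w0.png',cv2.resize(cv2.imread('pics/wrist0.png'),(800,500)))
print(status.get_obs()); print(manip.tip_extent)
E
```

```text
{'clock': 0.15, 'joint_pos': array([-0.02260985,  0.33271743, -0.06470355,  1.46070476,  0.0216029 ,
        1.34986324, -0.088512  ]), 'joint_velocities': array([ 0.00248437, -0.0013003 , -0.00154841, -0.00234661,  0.00316932,
        0.00017068,  0.00119153]), 'tau': array([ 1.13752249e-03, -6.25829744e+01,  4.95374459e-02, -3.91853535e+01,
        1.63436425e-02,  7.44175835e-03, -2.63868424e-05]), 'position': array([6.24761312e-01, 1.01621503e-05, 2.44725322e-01]), 'ee_rot': array([ 7.07100387e-01,  7.07113000e-01, -3.66987011e-04, -3.37685812e-04]), 'ft_force': array([ 0.68248166, -0.66432317, -0.73798356]), 'torque': array([ 0.00165314,  0.04477797, -0.00928379]), 'grasp_force': 0.0, 'grip_width': 1.0017352649542155}
0.014
```

View pics/s0.png

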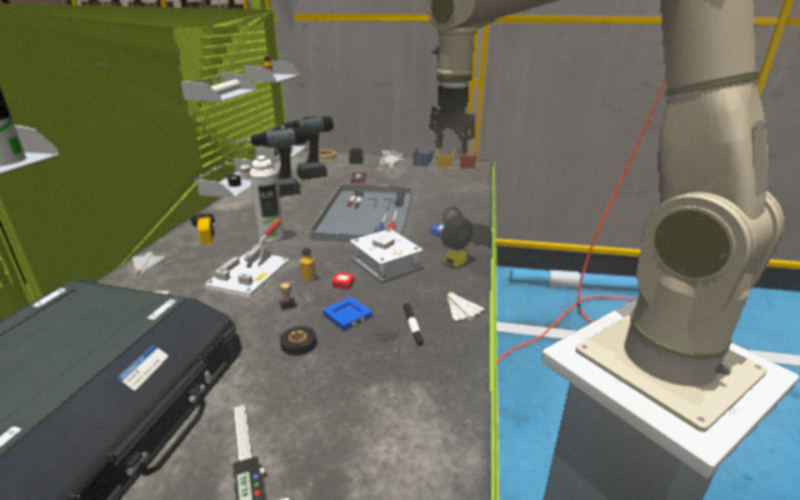

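View pics/d0.png

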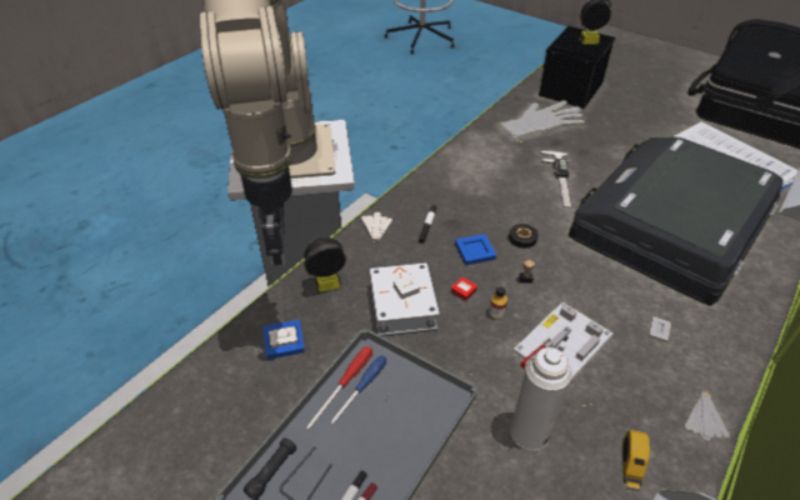

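View pics/w0.png

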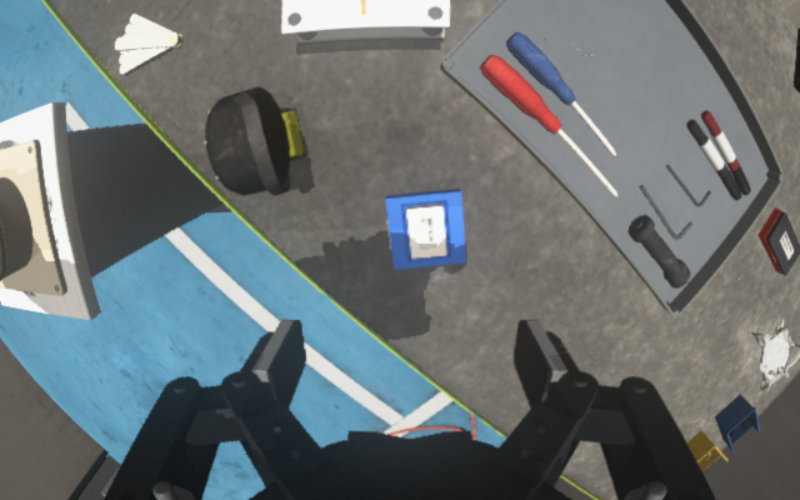

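The scene view shows the empty blue cradle at (347,313) and the stand at (385,250). The side view shows the stand at (404,290), the empty cradle at (476,249), the tester at (325,262) and the oblong cradle at (284,338). In the wrist view (image right = +x, up = +y) the tester is at (250,140).

Run:
```python
from h import *
np.set_printoptions(precision=4,suppress=True)
s=.8
for n,a,b in [('block top',(385,240),(404,281)),('cradle',(347,313),(476,248)),('red',(343,280),(464,288)),('bottle top',(306,252),(499,292)),('testertop',(455,209),(322,240)),('stamp',(286,285),(527,264))]:
    print(n,*tri(('scene0',a[0]*s,a[1]*s),('side0',b[0]*s,b[1]*s)))
print(atz('side0',404*s,290*s,.055),atz('side0',476*s,249*s,.015),atz('side0',284*s,338*s,.015))
print(atz('wrist0',292*s,135*s,.0))
```

```text
block top [0.5812 0.2261 0.0711] [0.0002864671831328357, 0.0002864671831329321]
cradle [0.4458 0.4099 0.0092] [0.0013781899726991982, 0.0013781899726992412]
red [0.563  0.3558 0.0112] [0.0015386767563868812, 0.0015386767563867585]
bottle top [0.6342 0.408  0.0686] [0.00038280402592598455, 0.0003828040259261523]
testertop [0.5114 0.0712 0.1396] [0.0008380009188067845, 0.0008380009188067885]
stamp [0.5511 0.4925 0.0516] [0.0001780902994297548, 0.00017809029942971957]
[0.5906 0.2246 0.055 ] [0.4555 0.4084 0.015 ] [ 0.6464 -0.0193  0.015 ]
[0.5094 0.0733 0.    ]
```

{"op": "play_rows", "data": {
  "plan": [0, 0, 0, 0.04, -0.02, -0.03, 1, 0, 0, 0, 0.09, -0.04, -0.07, 1, 0, 0, 0, 0.13, -0.055, -0.1, 1, 0, 0, 0, 0.16, -0.065, -0.12, 1, 0, 0, 0, 0.17, -0.065, -0.12, 1, 0, 0, 0, 0.17, -0.065, -0.12, 1, 0, 0, 0, 0.17, -0.065, -0.12, 1]
}}

```text
clock: 1.02
position: [0.5604, 0.1682, 0.364]
ee_rot: [0.708, 0.706, -0.001, -0.0]
ft_force: [0.6, -0.9, -0.3]
grip_width: 0.998
grasp_force: 0.0
```

Run:
```python
from h import *
im=snap('wrist','w1'); print(status.get_obs()['position'])
cv2.imwrite('pics/w1b.png',cv2.resize(cv2.imread('pics/w1.png')[0:300,80:560],(800,500),interpolation=cv2.INTER_CUBIC))
m=np.load('pics/w1.npz'); print(-m['R'].T@m['t'],m['R'],m['fx'],m['cx'],m['cy'])
```

```text
[0.56038258 0.16823888 0.36423577]
[0.56047029 0.25113628 0.49167571] [[ 0.99999373 -0.00313178 -0.00165072]
 [-0.0024368  -0.94715427  0.32076917]
 [-0.00256807 -0.32076314 -0.94715596]] 309.70691628693146 327.41331810778166 197.99849812917634
```

View pics/w1b.png

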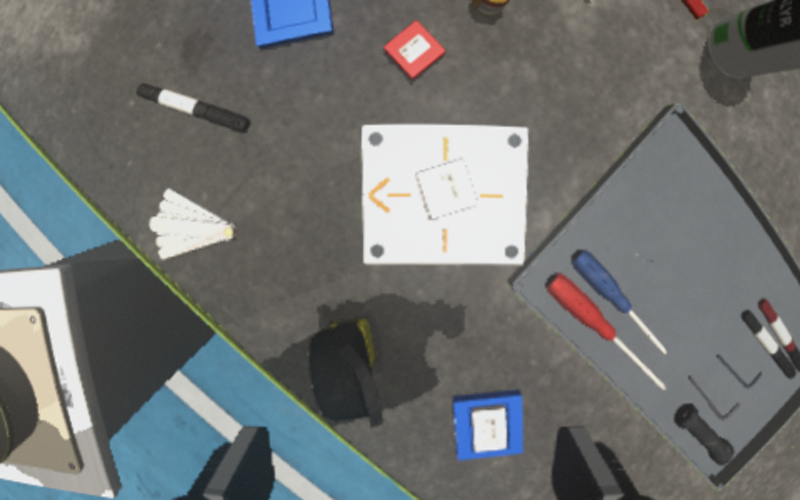

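{"op": "play_rows", "data": {
  "plan": [0, 0, 0, 0.04, -0.02, 0, 1, 0, 0, 0, 0.08, -0.04, 0, 1, 0, 0, 0, 0.12, -0.05, 0, 1, 0, 0, 0, 0.13, -0.05, 0, 1, 0, 0, 0, 0.13, -0.05, 0, 1, 0, 0, 0, 0.13, -0.05, 0, 1]
}}

```text
clock: 1.82
position: [0.511, 0.2982, 0.3652]
ee_rot: [0.708, 0.706, -0.0, 0.0]
ft_force: [-0.9, -0.5, -0.1]
grip_width: 1.001
grasp_force: 0.0
```

Run:
```python
from h import *
im=snap('wrist','w2'); print(status.get_obs()['position'])
cv2.imwrite('pics/w2b.png',cv2.resize(cv2.imread('pics/w2.png')[80:380,80:560],(800,500),interpolation=cv2.INTER_CUBIC))
```

```text
[0.5109017  0.29828527 0.36525128]
```

View pics/w2b.png

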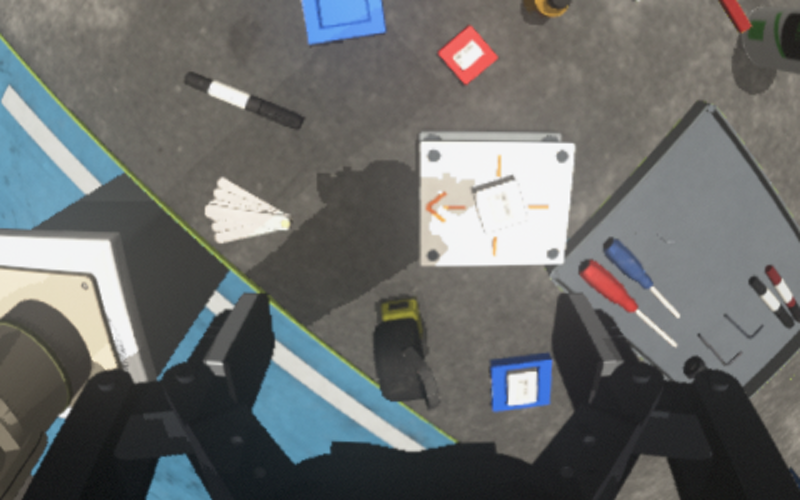

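w1b: stand centre (445,195), block (447,188) turned about 15°, cradle at (290,15), tester at (340,370). w2b: block (500,205), cradle (343,15), tester (400,350). Next I'll enlarge the block and cradle.

Run:
```python
from h import *
def tile(n,u,v): return cv2.resize(cv2.imread(f'pics/{n}.png')[v:v+60,u:u+80],(400,300),interpolation=cv2.INTER_CUBIC)
cv2.imwrite('pics/t1.png',np.vstack([np.hstack([tile('w1',214,0),tile('w2',246,50)]),np.hstack([tile('w1',308,83),tile('w2',340,173)])]))
```

```text
(no output)
```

View pics/t1.png

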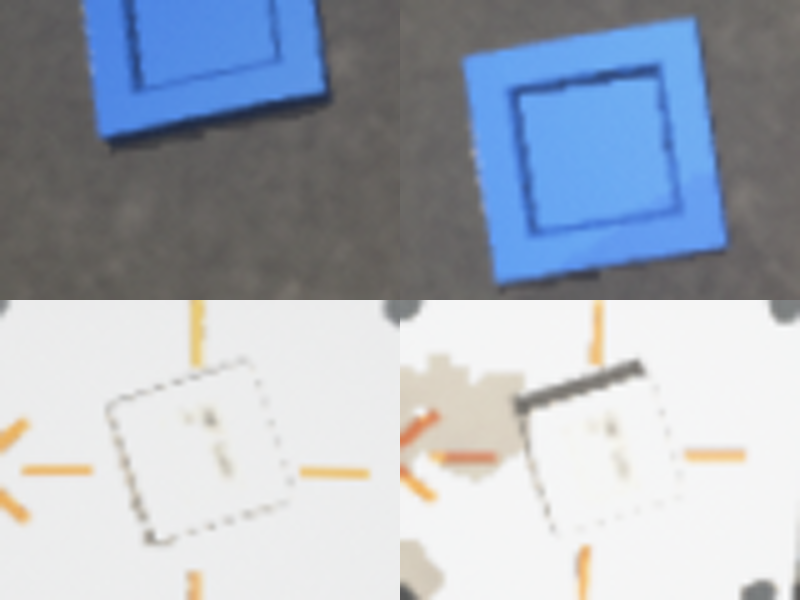

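The block is turned about 15° and its centre is slightly off the mark; the cradle is turned about 9°. Corners read off the tiles; now triangulating them.

Run:
```python
from h import *
np.set_printoptions(precision=4,suppress=True)
def o(n,u0,v0,x,y): return (n,u0+(x+.5)/5-.5,v0+(y+.5)/5-.5)
def ang(P):  # yaw mod 90 from 4 corners
    e=[P[(i+1)%4]-P[i] for i in range(4)]
    return [round((np.degrees(np.arctan2(q[1],q[0]))+45)%90-45,2) for q in e],[round(float(np.linalg.norm(q)),4) for q in e]
c2=[o('w2',246,50,x-400,y) for x,y in [(462,57),(695,17),(727,247),(496,284)]]
c1=[o('w1',214,0,x,y) for x,y in [(325,93),(100,137)]]
for a,b in zip(c1,c2[2:]): print('cr',tri(a,b))
P=[atz(*q,.015) for q in c2]; print(np.mean(P,0),ang(P))
p2=[atz(*o('w2',246,50,x-400,y),.015) for x,y in [(510,87),(660,65),(683,212),(530,236)]]; print('pocket',np.mean(p2,0),ang(p2))
b1=[o('w1',308,83,x,y-300) for x,y in [(107,405),(247,360),(292,500),(150,543)]]
b2=[o('w2',340,173,x-400,y-300) for x,y in [(525,412),(646,374),(683,495),(557,535)]]
T=[tri(a,b) for a,b in zip(b1,b2)]; print(T)
for b in(b1,b2):
    P=[atz(*q,.073) for q in b]; print('block',np.mean(P,0),ang(P))
# stand: arms  w1 right arm (300..369,472) left (22..92,470); top (196,300..365), bottom(194,572)
for n,u0,v0,dx,pts in [('w1',308,83,0,[(300,472),(369,474),(22,470),(92,470),(197,364),(194,572)]),('w2',340,173,400,[(685,455),(746,455),(428,457),(496,459),(598,362),(587,547)])]:
    print(n,np.array([atz(*o(n,u0,v0,x-dx,y-300),.055)[:2] for x,y in pts]))
def c(n,x,y): return (n,80+(x+.5)*.6-.5,(80 if n=='w2' else 0)+(y+.5)*.6-.5)
s1=[(363,126),(527,128),(524,264),(364,264)]; s2=[(420,141),(575,143),(574,266),(420,265)]
for s,n in((s1,'w1'),(s2,'w2')):
    P=[atz(*c(n,*q),.055) for q in s]; print('stand',np.mean(P,0),ang(P))
print([tri(c('w1',*a),c('w2',*b)) for a,b in zip(s1,s2)])
```

```text
cr (array([0.4858, 0.3782, 0.0123]), [7.783947660592084e-05, 7.783947660581933e-05])
cr (array([0.4149, 0.369 , 0.0159]), [0.0003371711862251868, 0.0003371711862251474])
[0.4456 0.4095 0.015 ] ([np.float64(7.29), np.float64(7.28), np.float64(7.47), np.float64(7.36)], [0.0723, 0.0723, 0.0722, 0.0725])
pocket [0.4461 0.4096 0.015 ] ([np.float64(6.0), np.float64(8.14), np.float64(7.14), np.float64(6.59)], [0.0464, 0.0463, 0.0476, 0.0473])
[(array([0.5629, 0.2424, 0.0711]), [0.0011373720166068064, 0.0011373720166064885]), (array([0.5991, 0.2544, 0.0713]), [0.0002437914232593754, 0.00024379142325930142]), (array([0.6123, 0.2166, 0.0708]), [0.0002973693395664046, 0.00029736933956633405]), (array([0.5741, 0.2048, 0.0727]), [0.0007457561287340735, 0.0007457561287341181])]
block [0.5865 0.2294 0.073 ] ([np.float64(18.48), np.float64(18.4), np.float64(17.53), np.float64(17.08)], [0.0393, 0.0399, 0.0402, 0.0392])
block [0.5873 0.2303 0.073 ] ([np.float64(18.13), np.float64(19.95), np.float64(18.31), np.float64(16.02)], [0.0366, 0.0397, 0.0393, 0.0398])
w1 [[0.6161 0.2232]
 [0.6358 0.2231]
 [0.5381 0.2234]
 [0.5577 0.2233]
 [0.5869 0.2533]
 [0.5864 0.1943]]
w2 [[0.6161 0.2236]
 [0.6355 0.2235]
 [0.5371 0.2234]
 [0.5577 0.2227]
 [0.5874 0.2531]
 [0.5871 0.1935]]
stand [0.5871 0.2231 0.055 ] ([np.float64(0.05), np.float64(0.45), np.float64(0.15), np.float64(-0.59)], [0.1371, 0.1181, 0.1392, 0.1183])
stand [0.5895 0.2236 0.055 ] ([np.float64(-0.26), np.float64(5.46), np.float64(-1.54), np.float64(0.07)], [0.1392, 0.1229, 0.1509, 0.119])
[(array([0.5175, 0.2826, 0.0465]), [0.0004412786664765934, 0.0004412786664766897]), (array([0.657 , 0.2827, 0.0512]), [0.0004311327525219796, 0.000431132752522028]), (array([0.6563, 0.17  , 0.0755]), [0.0044506035543806985, 0.004450603554380819]), (array([0.5171, 0.1629, 0.0501]), [8.702934195110371e-05, 8.702934195118506e-05])]
```

Block: centre (0.587, 0.230), top 0.072, yaw 18°. Mark: (0.587, 0.2234), yaw 0. Cradle: (0.4457, 0.4095), yaw 7.3°. The sizes and heights agree with the text. Moving above the block.

{"op": "play_rows", "data": {
  "plan": [0, 0, -3, -0.01, 0.01, 0.03, 1, 0, 0, -6, -0.025, 0.025, 0.07, 1, 0, 0, -9, -0.04, 0.04, 0.11, 1, 0, 0, -13, -0.05, 0.055, 0.155, 1, 0, 0, -16, -0.06, 0.07, 0.195, 1, 0, 0, -18, -0.068, 0.076, 0.23, 1, 0, 0, -18, -0.068, 0.076, 0.25, 1, 0, 0, -18, -0.068, 0.076, 0.25, 1, 0, 0, -18, -0.068, 0.076, 0.25, 1, 0, 0, -18, -0.068, 0.076, 0.25, 1]
}}

```text
clock: 3.12
position: [0.5866, 0.2328, 0.117]
ee_rot: [0.588, 0.809, 0.001, 0.001]
ft_force: [0.7, -0.6, 0.3]
grip_width: 0.998
grasp_force: 0.0
```

Run:
```python
from h import *
im=snap('wrist','w3'); s=status.get_obs();print(s['position'],s['ee_rot'])
from scipy.spatial.transform import Rotation as R
print(R.from_quat(s['ee_rot']).as_matrix().round(4))
for X in [(.587,.2298,.073),(.587,.2234,.055)]: print(proj('w3',X))
cv2.imwrite('pics/w3b.png',cv2.resize(cv2.imread('pics/w3.png')[100:400,80:560],(800,500),interpolation=cv2.INTER_CUBIC))
```

```text
[0.58650976 0.23262769 0.11676393] [5.87670601e-01 8.09099498e-01 9.59009719e-04 5.89709163e-04]
[[-3.093e-01  9.510e-01  2.100e-03]
 [ 9.510e-01  3.093e-01  9.000e-04]
 [ 2.000e-04  2.200e-03 -1.000e+00]]
(np.float64(326.73786515052313), np.float64(240.72606181893337))
(np.float64(323.8142057891483), np.float64(236.92020387063974))
```

View pics/w3b.png

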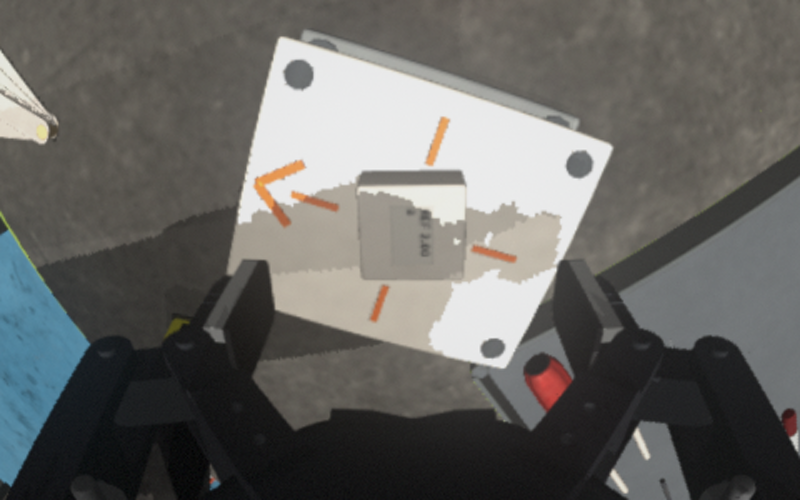

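The block's edges are aligned with the fingers and it is centred at (412,232), as predicted. Descending and gripping.

{"op": "play_rows", "data": {
  "plan": [0, 0, 0, -0.003, 0, 0.015, 1, 0, 0, 0, -0.003, 0, 0.03, 1, 0, 0, 0, -0.003, 0, 0.039, 1, 0, 0, 0, -0.003, 0, 0.039, 1, 0, 0, 0, -0.003, 0, 0.039, 0.7, 0, 0, 0, -0.003, 0, 0.039, 0.5, 0, 0, 0, -0.003, 0, 0.039, 0.3, 0, 0, 0, -0.003, 0, 0.039, 0.3, 0, 0, 0, -0.003, 0, 0.039, 0.3, 0, 0, 0, -0.003, 0, 0.039, 0.3],
  "squeeze": 40
}}

```text
clock: 4.42
position: [0.5872, 0.2293, 0.0765]
ee_rot: [0.588, 0.809, 0.0, 0.0]
ft_force: [2.0, 1.7, 1.5]
grip_width: 0.452
grasp_force: 45.7
```

{"op": "play_rows", "data": {
  "plan": [0, 0, 0, 0, 0, -0.015, 0.3, 0, 0, 0, 0, 0, -0.035, 0.3, 0, 0, 0, 0.02, -0.007, -0.05, 0.3, 0, 0, 2, 0.055, -0.02, -0.05, 0.3, 0, 0, 4, 0.09, -0.033, -0.05, 0.3, 0, 0, 6, 0.13, -0.048, -0.05, 0.3, 0, 0, 8, 0.165, -0.061, -0.05, 0.3, 0, 0, 10, 0.195, -0.072, -0.05, 0.3, 0, 0, 10.7, 0.21, -0.077, -0.045, 0.3, 0, 0, 10.7, 0.215, -0.079, -0.03, 0.3, 0, 0, 10.7, 0.215, -0.079, -0.01, 0.3, 0, 0, 10.7, 0.215, -0.079, 0.01, 0.3, 0, 0, 10.7, 0.215, -0.079, 0.015, 0.3, 0, 0, 10.7, 0.215, -0.079, 0.015, 0.3, 0, 0, 10.7, 0.215, -0.079, 0.015, 0.3, 0, 0, 10.7, 0.215, -0.079, 0.015, 0.3]
}}

```text
clock: 6.42
position: [0.4457, 0.4095, 0.062]
ee_rot: [0.661, 0.751, 0.001, 0.0]
ft_force: [-0.2, -0.0, -2.7]
grip_width: 0.45
grasp_force: 45.4
```

Run:
```python
from h import *
from scipy.spatial.transform import Rotation as R
im=snap('wrist','w4'); s=status.get_obs();print(s['position'],s['ft_force'])
M=R.from_quat(s['ee_rot']).as_matrix();print(M.round(4)); d=np.array([.4458,.4095,.0315])-s['position']; print(M.T@d, np.degrees(np.arctan2(M[1,1],M[0,1])))
print(proj('w4',(.4457,.4095,.015)))
```

```text
[0.44568837 0.40944299 0.06192773] [ 0.3112889  -0.26907559 -2.35128835]
[[-1.269e-01  9.919e-01  9.000e-04]
 [ 9.919e-01  1.269e-01  7.000e-04]
 [ 6.000e-04  9.000e-04 -1.000e+00]]
[2.54834137e-05 8.94264617e-05 3.04278494e-02] 7.291562697584405
(np.float64(327.78074695840814), np.float64(234.37913528628727))
```

{"op": "play_rows", "data": {
  "plan": [0, 0, 0, 0, 0, 0.008, 0.3, 0, 0, 0, 0, 0, 0.016, 0.3, 0, 0, 0, 0, 0, 0.022, 0.3, 0, 0, 0, 0, 0, 0.026, 0.3, 0, 0, 0, 0, 0, 0.029, 0.3, 0, 0, 0, 0, 0, 0.031, 0.3, 0, 0, 0, 0, 0, 0.031, 0.3, 0, 0, 0, 0, 0, 0.031, 0.3]
}}

```text
clock: 7.48
position: [0.4454, 0.4093, 0.0304]
ee_rot: [0.661, 0.751, 0.0, 0.0]
ft_force: [0.1, 0.3, -2.8]
grip_width: 0.454
grasp_force: 45.4
```

{"op": "play_rows", "data": {
  "plan": [0, 0, 0, 0, 0, 0.001, 0.3, 0, 0, 0, 0, 0, 0.001, 0.3, 0, 0, 0, 0, 0, 0.001, 0.55, 0, 0, 0, 0, 0, 0.001, 0.7, 0, 0, 0, 0, 0, 0.001, 0.8, 0, 0, 0, 0, 0, -0.01, 0.8, 0, 0, 0, 0, 0, -0.04, 0.9, 0, 0, 0, 0, 0, -0.08, 1, 0, 0, 0, 0, 0, -0.11, 1, 0, 0, 0, 0, 0, -0.11, 1, 0, 0, 0, 0, 0, -0.11, 1]
}}

```text
clock: 8.85
position: [0.4452, 0.4091, 0.1402]
ee_rot: [0.661, 0.751, -0.0, 0.0]
ft_force: [0.4, 0.3, -0.7]
grip_width: 1.002
grasp_force: 0.0
```

Run:
```python
from h import *
im=snap('wrist','w5'); snap('side','side5'); snap('scene','scene5'); s=status.get_obs();print(s['position'],s['ft_force'])
u,v=map(int,proj('w5',(.4457,.4095,.026))); print(u,v)
a=cv2.resize(cv2.imread('pics/w5.png')[v-60:v+60,u-80:u+80],(400,300),interpolation=cv2.INTER_CUBIC)
b=cv2.resize(cv2.imread('pics/side5.png')[175:235,345:425],(400,300),interpolation=cv2.INTER_CUBIC)
c=cv2.resize(cv2.imread('pics/side5.png')[180:240,220:300],(400,300),interpolation=cv2.INTER_CUBIC)
t=cv2.resize(cv2.imread('pics/w1.png')[180:270,240:360],(400,300),interpolation=cv2.INTER_CUBIC)
cv2.imwrite('pics/t5.png',np.vstack([np.hstack([a,b]),np.hstack([t,c])]))
```

```text
[0.44494364 0.40883279 0.1393238 ] [ 0.00647927 -0.34855781  0.54304765]
328 198
```

View pics/t5.png

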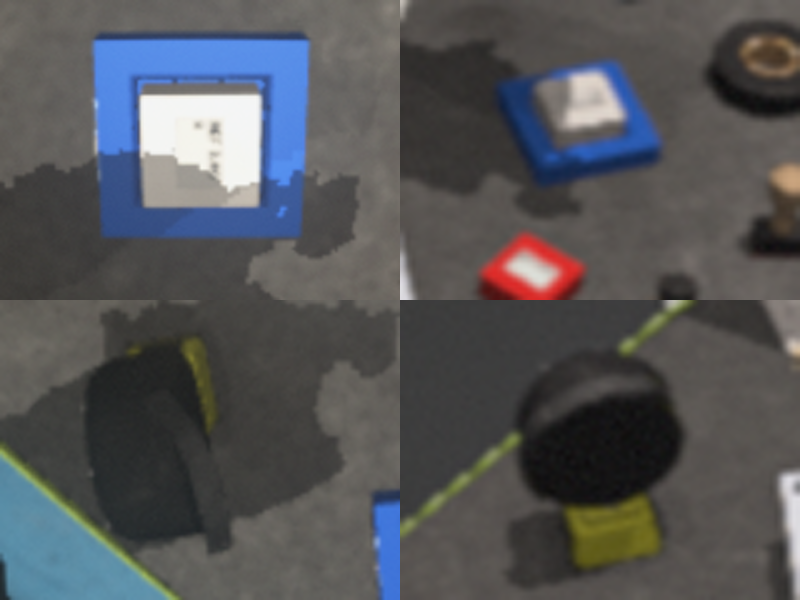

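Block sits square inside the pocket (tile upper left, margins on all sides) and level in the side view. Next, the tester: two wrist views from above.

{"op": "play_rows", "data": {
  "plan": [0, 0, 0, -0.02, 0, -0.04, 1, 0, 0, 1, -0.06, 0.003, -0.09, 1, 0, 0, 2, -0.11, 0.006, -0.13, 1, 0, 0, 4, -0.16, 0.01, -0.16, 1, 0, 0, 5, -0.21, 0.013, -0.16, 1, 0, 0, 6, -0.26, 0.016, -0.16, 1, 0, 0, 7, -0.31, 0.019, -0.16, 1, 0, 0, 7.3, -0.335, 0.021, -0.16, 1, 0, 0, 7.3, -0.345, 0.0215, -0.16, 1, 0, 0, 7.3, -0.345, 0.0215, -0.16, 1, 0, 0, 7.3, -0.345, 0.0215, -0.16, 1]
}}

```text
clock: 10.38
position: [0.5103, 0.0713, 0.3001]
ee_rot: [0.706, 0.708, -0.0, -0.0]
ft_force: [-0.3, -0.1, 0.5]
grip_width: 0.999
grasp_force: 0.0
```

Run:
```python
from h import *
snap('wrist','w6'); print(status.get_obs()['position'])
```

```text
[0.51028718 0.07125046 0.30018652]
```

{"op": "play_rows", "data": {
  "plan": [0, 0, 0, -0.03, 0, 0, 1, 0, 0, 0, -0.07, 0, 0, 1, 0, 0, 0, -0.09, 0, 0, 1, 0, 0, 0, -0.09, 0, 0, 1, 0, 0, 0, -0.09, 0, 0, 1, 0, 0, 0, -0.09, 0, 0, 1]
}}

```text
clock: 11.18
position: [0.5106, -0.0188, 0.3003]
ee_rot: [0.706, 0.708, 0.0, -0.0]
ft_force: [0.3, -0.3, -0.3]
grip_width: 1.002
grasp_force: 0.0
```

Run:
```python
from h import *
snap('wrist','w7'); print(status.get_obs()['position'])
T=[]
for n in ('w6','w7'):
    u,v=map(int,proj(n,(.51,.07,.09))); u0,v0=u-66,max(0,v-100); print(n,u0,v0)
    T.append(cv2.resize(cv2.imread(f'pics/{n}.png')[v0:v0+200,u0:u0+133],(399,600),interpolation=cv2.INTER_CUBIC))
t=np.hstack(T); cv2.imwrite('pics/t7.png',np.clip(255*(t/255.)**.6,0,255).astype('uint8'))
```

```text
[ 0.51057774 -0.01903807  0.30028445]
w6 261 72
w7 261 0
```

View pics/t7.png

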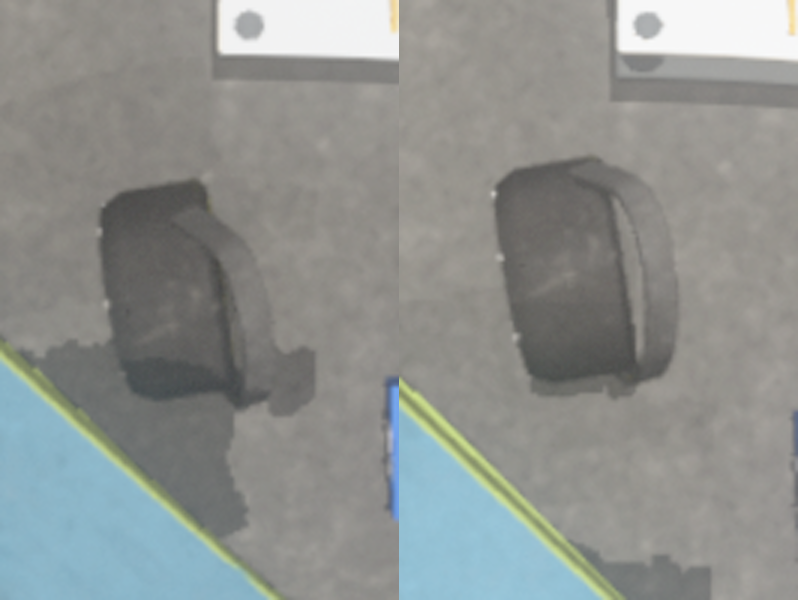

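w7 (right half), seen from straight above: puck corners at about (497,190), (603,158), (637,380) and (530,378), so yaw is about 9°. The strap is on the +x side and the display faces -x. Working out the pose from puck and foot.

Run:
```python
from h import *
np.set_printoptions(precision=4,suppress=True)
def a(n,x,y): return (n,261+(x-(399 if n=='w7' else 0)+.5)/3-.5,(0 if n=='w7' else 72)+(y+.5)/3-.5)
P=[atz(*a('w7',*q),.081)[:2] for q in [(497,190),(603,160),(637,380),(530,378)]]; print(np.array(P),np.mean(P,0))
for p,q in [((103,210),(497,190)),((207,183),(603,160)),((240,395),(637,380)),((128,388),(530,378))]: print(tri(a('w6',*p),a('w7',*q))[0])
S=[atz('side5',220+(x-400+.5)/5-.5,180+(y-300+.5)/5-.5,0)[:2] for x,y in [(575,567),(660,550)]]; print('footside',S)
W=[atz('w2',80+x*.6,80+y*.6,0)[:2] for x,y in [(383,301),(415,297)]]; print('foot w2',W)
# yellow mask quads
for n,b in (('w2',(80+360*.6,80+280*.6,45,50)),('w1',(265,185,50,40)),('side5',(320*.8-15,270*.8-12,30,40)),('w0','')):
    if n=='w0': n='wrist0'; b=(205,75,50,70)
    im=cv2.imread(f'pics/{n}.png'); h=cv2.cvtColor(im,cv2.COLOR_BGR2HSV); x,y,w,k=map(int,b)
    m=cv2.inRange(h,(20,110,40),(36,255,255))[y:y+k,x:x+w]; p=cv2.findNonZero(m)
    if p is not None:
        hull=cv2.approxPolyDP(cv2.convexHull(p),1.2,True)[:,0]+[x,y]; print(n,len(p),[(q.tolist(),atz(n,*map(float,q),0)[:2].round(4).tolist()) for q in hull])
```

```text
[[0.4727 0.1032]
 [0.5114 0.1141]
 [0.5242 0.0315]
 [0.4843 0.0323]] [0.4981 0.0703]
[0.4725 0.1037 0.0767]
[0.5118 0.1142 0.0798]
[0.5248 0.0318 0.0847]
[0.4825 0.032  0.0768]
footside [array([0.5199, 0.0518]), array([0.514 , 0.0973])]
foot w2 [array([0.4777, 0.0935]), array([0.5128, 0.0986])]
w2 161 [([330, 271], [0.5147, 0.0708]), ([310, 272], [0.4773, 0.0686]), ([310, 262], [0.4779, 0.0905]), ([328, 260], [0.511, 0.0948])]
w1 106 [([302, 218], [0.5153, 0.0484]), ([279, 195], [0.4776, 0.0902]), ([299, 192], [0.5117, 0.0953]), ([304, 213], [0.519, 0.0577])]
side5 214 [([270, 230], [0.5148, 0.0929]), ([255, 233], [0.52, 0.0528]), ([241, 208], [0.4209, 0.0188]), ([268, 218], [0.4699, 0.0906]), ([270, 222], [0.4856, 0.095])]
wrist0 410 [([240, 124], [0.5168, 0.0531]), ([232, 125], [0.5063, 0.0523]), ([225, 90], [0.499, 0.0965]), ([236, 90], [0.5132, 0.0954]), ([242, 122], [0.5195, 0.0554])]
```

Tester yaw is about 8.5°, puck axis about (0.498, 0.071), foot centre about (0.498, 0.0725), triangulated puck mid-height about 0.08 (should be 0.081). Moving above it.

{"op": "play_rows", "data": {
  "plan": [0, 0, -3, 0.03, -0.004, 0.03, 1, 0, 0, -6, 0.06, -0.008, 0.06, 1, 0, 0, -8.5, 0.085, -0.012, 0.09, 1, 0, 0, -8.5, 0.0905, -0.0126, 0.115, 1, 0, 0, -8.5, 0.0905, -0.0126, 0.125, 1, 0, 0, -8.5, 0.0905, -0.0126, 0.125, 1, 0, 0, -8.5, 0.0905, -0.0126, 0.125, 1]
}}

```text
clock: 12.1
position: [0.4986, 0.07, 0.1764]
ee_rot: [0.653, 0.757, 0.001, 0.001]
ft_force: [0.3, -0.6, -0.3]
grip_width: 1.001
grasp_force: 0.0
```

Run:
```python
from h import *
from scipy.spatial.transform import Rotation as R
s=status.get_obs();print(s['position'],s['ft_force'])
M=R.from_quat(s['ee_rot']).as_matrix(); print(M.T@(np.array([.498,.0715,.09])-s['position']), np.degrees(np.arctan2(M[1,1],M[0,1])),M[:,2])
```

```text
[0.49862238 0.06997127 0.17641332] [ 0.32999697 -0.59017317 -0.32475644]
[ 0.00160069 -0.00053749  0.08641259] 8.459042456457409 [ 1.67485126e-03  2.83773444e-04 -9.99998557e-01]
```

{"op": "play_rows", "data": {
  "plan": [0, 0, 0, 0.0015, -0.0005, 0.02, 1, 0, 0, 0, 0.0015, -0.0005, 0.045, 1, 0, 0, 0, 0.0015, -0.0005, 0.07, 1, 0, 0, 0, 0.0015, -0.0005, 0.085, 1, 0, 0, 0, 0.0015, -0.0005, 0.085, 1, 0, 0, 0, 0.0015, -0.0005, 0.085, 0.8, 0, 0, 0, 0.0015, -0.0005, 0.085, 0.65, 0, 0, 0, 0.0015, -0.0005, 0.085, 0.55, 0, 0, 0, 0.0015, -0.0005, 0.085, 0.45, 0, 0, 0, 0.0015, -0.0005, 0.085, 0.3, 0, 0, 0, 0.0015, -0.0005, 0.085, 0.3, 0, 0, 0, 0.0015, -0.0005, 0.085, 0.3, 0, 0, 0, 0.0015, -0.0005, 0.085, 0.3],
  "squeeze": 50
}}

```text
clock: 13.72
position: [0.4976, 0.0717, 0.0908]
ee_rot: [0.653, 0.758, 0.0, 0.0]
ft_force: [-0.1, -0.6, 5.4]
grip_width: 0.462
grasp_force: 50.1
```

Gripped. Lifting, then carrying it above the mark.

{"op": "play_rows", "data": {
  "plan": [0, 0, 0, 0, 0, -0.01, 0.3, 0, 0, 0, 0, 0, -0.03, 0.3, 0, 0, 0, 0, 0, -0.06, 0.3, 0, 0, 0, 0, 0, -0.085, 0.3, 0, 0, 0, 0, 0, -0.1, 0.3, 0, 0, 1, 0.015, 0.012, -0.1, 0.3, 0, 0, 2, 0.04, 0.032, -0.1, 0.3, 0, 0, 4, 0.065, 0.053, -0.1, 0.3, 0, 0, 6, 0.09, 0.073, -0.1, 0.3, 0, 0, 7, 0.112, 0.091, -0.1, 0.3, 0, 0, 8, 0.128, 0.104, -0.1, 0.3, 0, 0, 8.5, 0.136, 0.11, -0.1, 0.3, 0, 0, 8.5, 0.136, 0.11, -0.1, 0.3, 0, 0, 8.5, 0.136, 0.11, -0.1, 0.3, 0, 0, 8.5, 0.136, 0.11, -0.1, 0.3]
}}

```text
clock: 15.6
position: [0.5859, 0.2216, 0.1905]
ee_rot: [0.707, 0.707, -0.0, 0.0]
ft_force: [0.3, -0.2, -1.5]
grip_width: 0.459
grasp_force: 50.5
```

Run:
```python
from h import *
from scipy.spatial.transform import Rotation as R
snap('side','side8');snap('scene','scene8');snap('wrist','w8')
s=status.get_obs();print(s['position'],s['ft_force'],s['grip_width'],s['torque'])
M=R.from_quat(s['ee_rot']).as_matrix(); print(M.T@(np.array([.5865,.2226,.15])-s['position']), np.degrees(np.arctan2(M[1,1],M[0,1])),M[:,2])
c=[tuple(map(int,proj(n,(.587,.223,.12)))) for n in('side8','scene8')]; print(c)
T=[cv2.resize(cv2.imread(f'pics/{n}.png')[v-66:v+66,u-44:u+44],(400,600),interpolation=cv2.INTER_CUBIC) for n,(u,v) in zip(('side8','scene8'),c)]
cv2.imwrite('pics/t8.png',np.hstack(T))
# foot expected in pics: uprightness check
for n in ('side8','scene8'):
    print(n,[tuple(np.round(proj(n,(.587+a,.2234+b,.1+0)),1)) for a,b in((-.02,-.0225),(.02,-.0225),(.02,.0225),(-.02,.0225))])
```

```text
[0.58588001 0.22202368 0.19051141] [-0.33407088 -0.36567615 -2.00161948] 0.46314698568731666 [-0.01587253  0.02068365 -0.00404187]
[0.00057813 0.00060891 0.04051155] -0.022411306080157265 [ 2.67828230e-04 -3.86530417e-05 -9.99999963e-01]
[(322, 212), (307, 176)]
side8 [(np.float64(312.5), np.float64(213.8)), (np.float64(314.7), np.float64(225.5)), (np.float64(333.1), np.float64(223.6)), (np.float64(330.4), np.float64(212.0))]
scene8 [(np.float64(317.7), np.float64(182.9)), (np.float64(310.3), np.float64(178.4)), (np.float64(297.8), np.float64(181.8)), (np.float64(305.0), np.float64(186.5))]
```

View pics/t8.png

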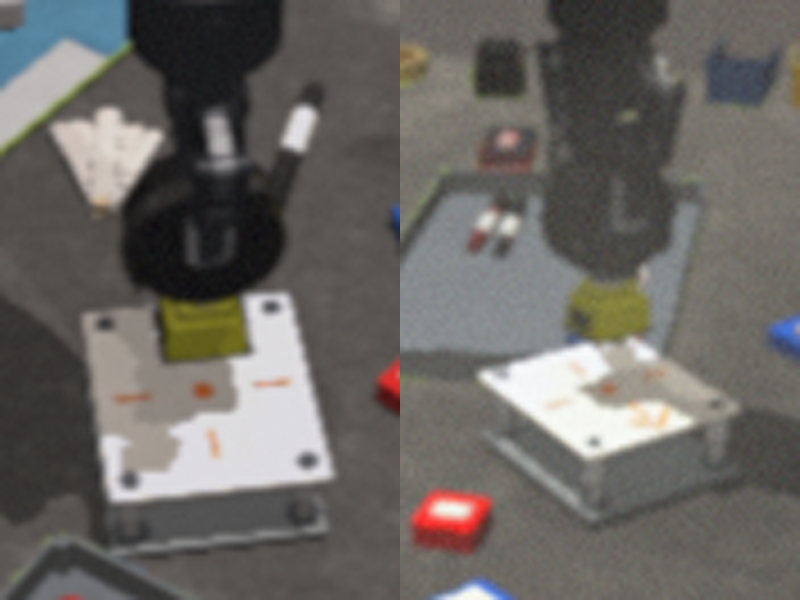

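In the side view the foot's rear lower corners are at (166,362) and (249,353), within 0.3 px of the prediction for a foot centred on the mark. In the scene view the display side faces the arrow. Lowering gently.

{"op": "play_rows", "data": {
  "plan": [0, 0, 0, 0.0003, 0.0003, 0.012, 0.3, 0, 0, 0, 0.0003, 0.0003, 0.025, 0.3, 0, 0, 0, 0.0003, 0.0003, 0.034, 0.3, 0, 0, 0, 0.0003, 0.0003, 0.039, 0.3, 0, 0, 0, 0.0003, 0.0003, 0.041, 0.3, 0, 0, 0, 0.0003, 0.0003, 0.0425, 0.3, 0, 0, 0, 0.0003, 0.0003, 0.044, 0.3, 0, 0, 0, 0.0003, 0.0003, 0.0455, 0.3, 0, 0, 0, 0.0003, 0.0003, 0.047, 0.3, 0, 0, 0, 0.0003, 0.0003, 0.0485, 0.3, 0, 0, 0, 0.0003, 0.0003, 0.05, 0.3, 0, 0, 0, 0.0003, 0.0003, 0.05, 0.3, 0, 0, 0, 0.0003, 0.0003, 0.05, 0.3, 0, 0, 0, 0.0003, 0.0003, 0.05, 0.3]
}}

```text
clock: 17.5
position: [0.5864, 0.2228, 0.1406]
ee_rot: [0.707, 0.707, 0.0, 0.0]
ft_force: [0.1, 0.7, 5.3]
grip_width: 0.462
grasp_force: 51.1
```

{"op": "play_rows", "data": {
  "plan": [0, 0, 0, 0, 0, 0.001, 0.3, 0, 0, 0, 0, 0, 0.0015, 0.3, 0, 0, 0, 0, 0, 0.0015, 0.3, 0, 0, 0, 0, 0, 0.0015, 0.3, 0, 0, 0, 0, 0, 0.0015, 0.3]
}}

```text
clock: 18.12
position: [0.5864, 0.2228, 0.139]
ee_rot: [0.707, 0.707, 0.0, 0.0]
ft_force: [0.5, -0.3, 4.6]
grip_width: 0.463
grasp_force: 51.1
```

Run:
```python
from h import *
F=[]
for i in range(6): im=snap('side' if i<1 else 'wrist','s9_%d'%i); s=status.get_obs(); F.append(s['ft_force'])
print(np.mean(F,0),np.std(F,0),s['position'],s['torque'],s['grasp_force'])
# compare block in cradle before/after handling: same side view
a=cv2.imread('pics/side5.png')[175:235,345:425].astype(int);b=cv2.imread('pics/s9_0.png')[175:235,345:425].astype(int)
print('diff',abs(a-b).mean())
print([tuple(np.round(proj('s9_0',(.587+p,.2234+q,.0475)),1)) for p,q in((.02,-.0225),(.02,.0225))])
im=cv2.imread('pics/s9_0.png'); m=cv2.inRange(cv2.cvtColor(im,cv2.COLOR_BGR2HSV),(20,110,40),(36,255,255))[200:260,295:345]
print((cv2.approxPolyDP(cv2.convexHull(cv2.findNonZero(m)),1.2,True)[:,0]+[295,200]).tolist())
```

```text
[0.04612577 0.2063466  5.75979902] [0.26396448 0.39957743 0.30711735] [0.58642887 0.22279279 0.13901221] [ 0.01684103  0.10832306 -0.01560314] 51.135202845680396
diff 9.304722222222223
[(np.float64(314.7), np.float64(239.9)), (np.float64(332.6), np.float64(238.0))]
[[332, 236], [316, 239], [314, 226], [329, 226]]
```

```bash
python3 -c "
from workcell import manip; print(manip.hand_in())"
```

```text
the job is handed in; nothing more can be done
None
```

I put the square block back in its cradle and let go of it, then handed in still gripping the tester, upright on the mark with its display facing the arrow's way and pressing about 7.8 N (estimated from the wrist force). The hand-in returned no verdict.

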